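# Check the mincer's bearing bush with a plug gauge

### The job

The hand mincer has been stripped after making dumpling filling and the bronze bearing bush in its rear hub has to be checked for wear. Take the double-ended plug gauge from its wooden rest, slide the long go end into the bush until the handle's shoulder is home against the bush, draw it out, then turn the gauge round and press the short no-go end squarely and centrally against the mouth of the bush with a light, steady push of about 6 N for a full second to confirm that it is refused. Work gently (never push the gauge at the bush harder than 25 N), lay the gauge back in its rest either way round, let go, and leave the other parts on the table where they are.

Things in the scene. Friction and masses are not known exactly. Their poses are not given: they have to be found in the camera images.
- gauge_mid (a point): centre of the plug gauge, half-way along its handle and on its axis. The gauge is loose, 154 mm long over all, 0.22 to 0.38 kg: a hexagonal aluminium handle 100 mm long and 26 mm across flats, with a plain steel plug on the same axis at each end. In the rest the gauge lies level, 50 mm above the table, with two of the handle's flats upright, so that it is gripped across 26 mm from above. Its x axis runs along the gauge towards the go end; z is up while it lies in the rest
- gauge_go (a point): centre of the end face of the go plug: the longer, thinner plug, 19 mm in diameter and 36 mm long, its edge hardly broken, so that it finds the bore by feel only when it is within about 0.5 to 1 mm of the axis; this point is 86 mm from gauge_mid along +x of the gauge. Where it meets the handle, the handle's flat end is the shoulder
- gauge_nogo (a point): centre of the end face of the no-go plug: the shorter, thicker plug, 22 mm in diameter and 18 mm long, square-edged; this point is 68 mm from gauge_mid along -x of the gauge
- bush: bronze bearing bush fixed in the mincer's rear hub: level bore 20 mm in diameter, 32 mm long, flange 36 mm in diameter, its axis 150 mm above the table. The origin is the centre of the mouth of the bore, level with the flange's face; the x axis points into the bore, so the bush opens towards -x; z is up. The bush cannot move
- bush_mouth (a point): the same point as the origin of the bush: the centre of the mouth of its bore, with the same axes
- mincer: white hand mincer, fixed to the table by its suction foot (disc of 120 mm). Origin under the foot's centre; its x axis points the same way as the bush's, and the mouth of the bush is 75 mm from the origin towards -x. Barrel 74 mm in diameter, level along x, from 40 mm behind the mouth of the bush; a feed neck stands up from it, centred 87 mm behind the mouth of the bush, 72 mm wide at its rim and 246 mm high above the table
- rest_seat (a point): wooden gauge rest, fixed: a board 160 x 70 mm, 12 mm thick, with two V-notched saddles (12 mm thick, 74 mm apart) that hold the gauge's handle by its two lower flats, one near each end of the handle, leaving 62 mm free between them. This point is where gauge_mid lies when the gauge is in the rest, 50 mm above the table; x runs along the board and the gauge's axis. The notches are 45 mm wide at the top, 2 to 3 mm below the gauge's axis, and guide the handle to the middle
- ring_nut: bystander: white ring nut of the mincer, 84 mm in diameter with two lugs, 18 mm high, loose; origin under its centre
- worm: bystander: steel worm (auger) of the mincer lying on the table, 150 mm long, 42 mm thick, loose; origin on the table under it
- crank: bystander: steel crank arm of the mincer lying flat, 130 mm long along its x, with a wooden grip standing up to 82 mm at its +x end, loose; origin under its middle
- cutter: bystander: white plastic dough cutter ring, 80 mm in diameter and 35 mm high, loose; origin under its centre
There are look-alikes about, which are no part of the job. Of the things that look like the part that bears gauge_mid, the larger one is meant. What is shaped like the part that bears rest_seat but pink is not meant.

How it is judged (in metres and radians):
On the way, in this order (a step that is already met when the one before it is completed fails the run):
1. the go end is fully in the bush: shoulder within 2 mm of its face, on its axis (x of gauge_go in the frame of bush_mouth above 0.034 m and y of gauge_go in the frame of bush_mouth between -0.0025 and 0.0025 m and z of gauge_go in the frame of bush_mouth between -0.0025 and 0.0025 m), for 0.2 s.
2. the no-go end is pressed on the mouth of the bush with 4 to 8.5 N, square within 4 degrees and central within 2.5 mm, and is refused, for half a second (contact force between gauge and bush between 4 and 8.5 N and x of gauge_nogo in the frame of bush_mouth between -0.003 and 0.003 m and y of gauge_nogo in the frame of bush_mouth between -0.0025 and 0.0025 m and z of gauge_nogo in the frame of bush_mouth between -0.0025 and 0.0025 m and angle between the x axis of gauge_mid and the x axis of bush_mouth, either way round below 0.07 rad), for 0.5 s.
At the end, for the whole second after the job is handed in: The gauge lies at rest in both saddles of its wooden rest, either way round: its centre within 12 mm of the seat, at the seat's height within 3 mm, along the rest within 0.08 rad, released (horizontal distance between gauge_mid and rest_seat below 0.012 m and z of gauge_mid in the frame of rest_seat between -0.003 and 0.003 m and angle between the x axis of gauge_mid and the x axis of rest_seat, either way round below 0.08 rad and linear speed of gauge below 0.02 m/s); the robot touches nothing.
It fails at once if the gauge is pushed against the bush or the mincer with more than 25 N (contact force between gauge and bush above 25 N or contact force between gauge and mincer above 25 N).
It fails at once if one of the other loose parts is moved more than 15 mm (distance of any of ring_nut, worm, crank, cutter from where it was at the start of the episode above 0.015 m).
It also fails if it takes over 72 s, if anything falls off the work surface, if the arm or the gripper's body presses on something with over 40 N, if the wrist force passes 120 N, or if a joint passes its speed limit or range.

### The arm

A 6-joint arm with a two-finger parallel gripper is mounted at the origin on the work surface. World frame = base frame: x ahead of the robot, y to its left, z up, the work surface at z = 0. Lengths are in mm, angles in rad, forces in N, time in s.
With the tool pointing down it reaches from about 350 to 975 mm from the base axis. Payload 7.1 kg.
Tool frame: the origin (TCP) lies between the finger pads; the fingertips stand 22 mm ahead of it and the grasp point (between the pads) lies 3 mm ahead of it; x points along the fingers, z is the direction in which the jaws open and shut, and the axes are right-handed (so a half turn about x gives the same grasp; the last joint's range is limited). The gripper opens to 88 mm and grips with 3 to 60 N. Pads are 20 mm wide; open, the fingers measure 115 mm over their backs; the gripper's body (75 mm by 178 mm) begins 61 mm behind the grasp point.
Start: joints at [1.212, 0.423, 1.63, -0, 1.089, -0.019], TCP at [208.28, 589.258, 244.675] pointing down, gripper open.
Joint ranges: [-3, 3], [-0.9, 2.11], [0.09, 2.58], [-1.31, 4.45], [0.11, 2.69], [-2.54, 2.54]. Speed limits (rad/s): [2.39, 2.39, 3.01, 3.14, 3.14, 3.14].

### API

Orientations are given as a rotation vector (axis times angle).
In Python, from workcell import ctrl gives the robot as it stands.
- The arm moves only by the shell command python3 -m creep 'ROWS'. ROWS is JSON, one flat list of numbers, 7 for each row, row after row: the opening, from 0 (shut) to 1 (fully open), then the shift along the tool's x, y, z as a fraction of full scale, then the turn, a rotation vector about the tool's x, y, z as a fraction of full scale. In form: [hand, dx, dy, dz, wx, wy, wz, hand, dx, dy, dz, wx, wy, wz, ...]. A call has 1 to 8 rows; each row is the pose to reach, as a shift and turn from the pose commanded when the call began, along the tool's axes at that moment; what a row does not reach only later rows make up. Full scale, the value 1, is 1000 mm for a shift and 30 degrees for a turn. A row lasts 1/8 s, in which the tool goes at most 62.5 mm and 10.7 degrees, less where a joint would pass 70% of its speed; a pose out of reach is approached as far as the arm can. A call with a number of a shift or a turn outside -1 to 1 is refused whole. A call with a gripper value outside its range is refused whole. The fingers move at their own pace and stop on an object; the grip force is fixed at half the most. Time passes only in rows, so rows that repeat a pose let the fingers close. It gives the time, the measured TCP pose, the force and the opening at its end, in the units of the state.
- ctrl.get_obs(): the state, without advancing time (a new reading comes with each control period).
- ctrl.get_image(name): name is "scene" or "top"; returns a dict with "frame" (384x512x3 uint8, red, green, blue), "intrinsics" (3x3 intrinsics, pixels), "position" and "orientation" of the camera in the world. Camera axes: x right, y down, z forward; pixel columns grow to the right and rows downward; lengths in mm; the calibration is good to about 2 mm. A picture is of the moment at which its call begins. There is no depth.
- ctrl.close_job(): hands the job in, once; it reports no verdict.
The state is a dict: "t": time; "qpos": joint angles; "qvel": joint speeds; "joint_torque": joint torques, N m; "ee_pos": TCP position; "orientation": TCP orientation; "ft_force": force on the tool from outside, world axes, zero at the start; "moment": the same for the moment, N m; "width": finger opening in mm.
Only numpy, scipy, OpenCV 4.12 (cv2) and the standard library are available. Lean on these libraries where they do the work, as an engineer would, in place of code of your own. Each camera call takes 0.05 s, during which the arm holds its last target. There are 200 camera calls.

## Working session

There is one attempt and no reset: what is moved stays moved. The work goes in short steps, Python scripts to look and compute and a shell command to move; the robot and the scene stay as the last step left them, time stands still between calls to the robot, and variables do not carry over. Pictures are saved under pics/ and viewed, and the job is handed in when it is done.

```bash
ls; mkdir -p pics; python3 - <<'E'
from workcell import ctrl
import cv2,json,numpy as np
o=ctrl.get_obs();print(o)
for n in("scene","top"):
    i=ctrl.get_image(n);cv2.imwrite(f"pics/{n}0.png",i["frame"][:,:,::-1]);print(n,i["intrinsics"],i["position"],i["orientation"])
E
```

```text
pics
{'t': 0.0, 'qpos': array([ 1.21197420e+00,  4.23810886e-01,  1.63067735e+00, -1.50633241e-06,
        1.08857331e+00, -1.89900878e-02]), 'qvel': array([-0.0002193 , -0.00082315,  0.0006405 , -0.00181916, -0.00031221,
        0.00134788]), 'joint_torque': array([-1.03906132e-03, -5.44620931e+01, -2.73670328e+01,  6.43334398e-02,
        2.26944638e-02, -1.34191923e-04]), 'ee_pos': array([208.12206653, 588.79079314, 243.92533323]), 'orientation': array([-0.95617502,  1.35226576,  0.95480762]), 'ft_force': array([ 0.97882709,  0.44240128, -0.54221039]), 'moment': array([ 0.06758257, -0.05603542, -0.00783702]), 'width': 87.90220672817084}
scene [[355.92530419   0.         248.56155902]
 [  0.         355.92530419 189.23273815]
 [  0.           0.           1.        ]] [1009.89380705  194.31821817  869.89583288] [-1.68885675 -2.11241784  0.62379092]
top [[432.28291326   0.         253.465564  ]
 [  0.         432.28291326 188.48564745]
 [  0.           0.           1.        ]] [ 425.11508498   81.26046569 1398.58592554] [-2.17591759  2.22145175 -0.0535173 ]
```

View pics/scene0.png

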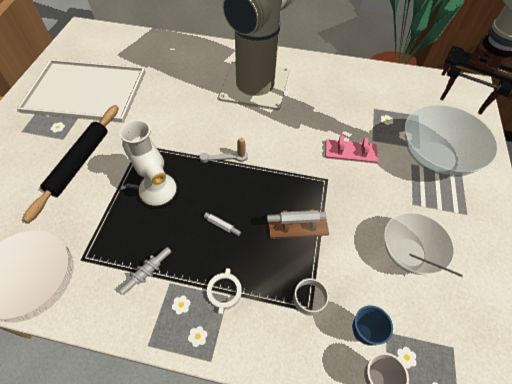

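View pics/top0.png

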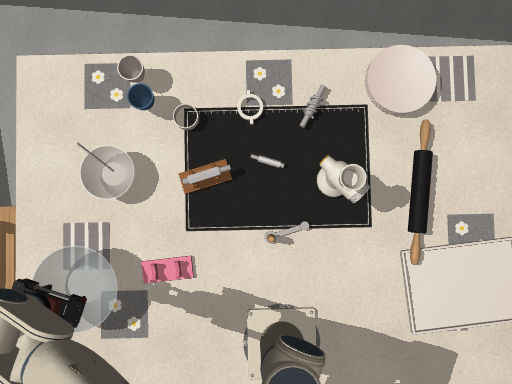

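The gauge candidates in the top view are the one lying in the brown rest at (206,174) and a small one lying on the mat at (267,160). The larger one in the rest fits. For the rest itself, the brown one at (206,176) is meant and the pink one at (168,270) is not. I'll confirm this in enlarged crops.

```bash
python3 - <<'E'
import cv2,numpy as np
t=cv2.imread("pics/top0.png");s=cv2.imread("pics/scene0.png")
def crop(im,x,y,w,h,k): return cv2.resize(im[y:y+h,x:x+w],None,fx=k,fy=k,interpolation=cv2.INTER_CUBIC)
cv2.imwrite("pics/c1.png",crop(t,170,140,120,70,6))
cv2.imwrite("pics/c2.png",crop(t,305,140,80,70,8))
cv2.imwrite("pics/c3.png",crop(s,255,195,85,55,9))
cv2.imwrite("pics/c4.png",crop(s,110,110,80,100,6))
E
```

```text
(no output)
```

View pics/c1.png

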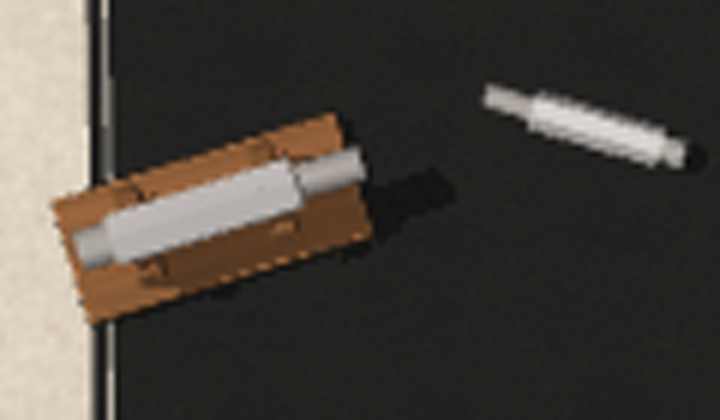

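View pics/c2.png

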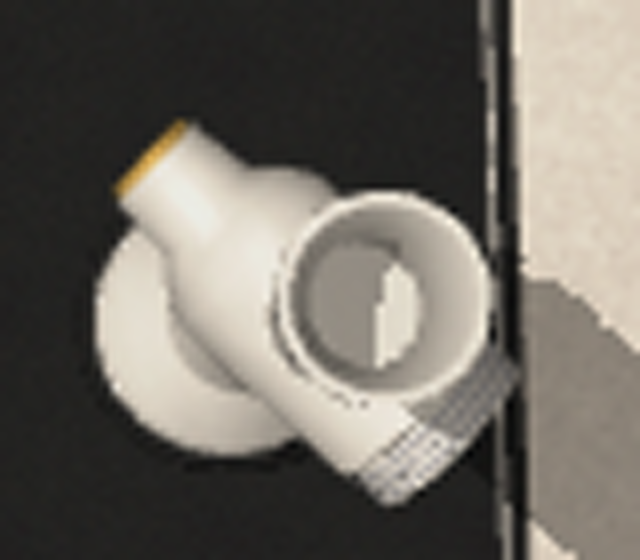

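View pics/c3.png

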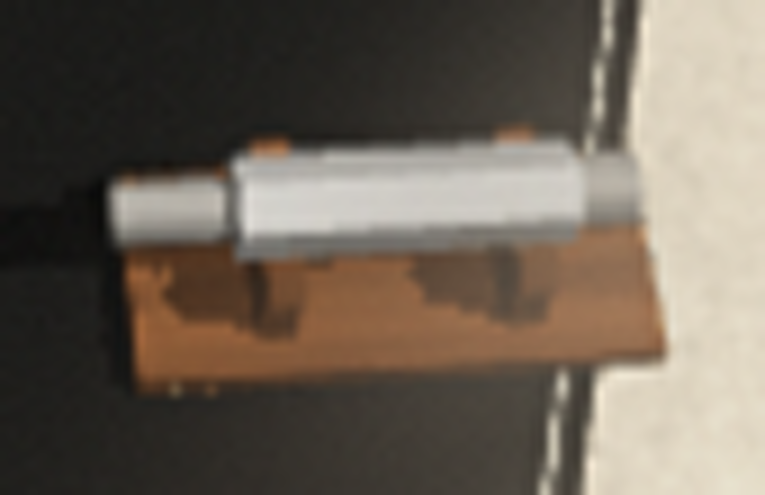

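View pics/c4.png

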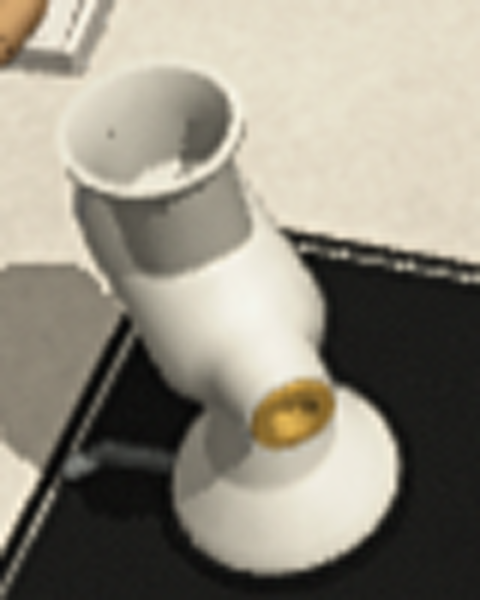

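Confirmed. The larger gauge lies in the brown rest, with its longer, thinner go plug to the right in the top view (crop c1 about (364,164)) and its no-go end at (80,250). The bush is the bronze ring, in top c2 edge (118,193)–(183,122) and in scene c4 centre (292,413). Next I compute poses.

```bash
cat > h.py <<'E'
import numpy as np,cv2
from scipy.spatial.transform import Rotation as R
from scipy.optimize import least_squares
K={"scene":(np.array([[355.92530419,0,248.56155902],[0,355.92530419,189.23273815],[0,0,1]]),np.array([1009.89380705,194.31821817,869.89583288]),np.array([-1.68885675,-2.11241784,0.62379092])),
"top":(np.array([[432.28291326,0,253.465564],[0,432.28291326,188.48564745],[0,0,1]]),np.array([425.11508498,81.26046569,1398.58592554]),np.array([-2.17591759,2.22145175,-0.0535173]))}
def proj(n,P):
    k,p,r=K[n];c=(np.atleast_2d(P)-p)@R.from_rotvec(r).as_matrix();q=c@k.T;return q[:,:2]/q[:,2:]
def plane(n,u,v,z):
    k,p,r=K[n];d=R.from_rotvec(r).as_matrix()@np.linalg.solve(k,[u,v,1]);return p+d*(z-p[2])/d[2]
def cr(x,y,ox,oy,k): return ((x+.5)/k-.5+ox,(y+.5)/k-.5+oy)
def grab(n,name):
    from workcell import ctrl
    f=ctrl.get_image(n)["frame"][:,:,::-1].copy();cv2.imwrite(f"pics/{name}.png",f);return f
def crop(im,x,y,w,h,k,name): cv2.imwrite(f"pics/{name}.png",cv2.resize(im[y:y+h,x:x+w],None,fx=k,fy=k,interpolation=cv2.INTER_CUBIC))
E
python3 - <<'E'
from h import *
g=plane("top",*cr(364,164,170,140,6),50);n=plane("top",*cr(80,250,170,140,6),50)
print("top go",g,"nogo",n,np.linalg.norm(g-n),np.degrees(np.arctan2(*(g-n)[1::-1])), "mid",(g*68+n*86)/154)
g=plane("scene",*cr(110,213,255,195,9),50);n=plane("scene",*cr(640,187,255,195,9),50)
print("scene go",g,"nogo",n,np.linalg.norm(g-n),np.degrees(np.arctan2(*(g-n)[1::-1])), "mid",(g*68+n*86)/154)
for nm,b,r in(("top",cr(150,158,305,140,8),cr(388,296,305,140,8)),("scene",cr(292,413,110,110,6),cr(152,132,110,110,6))):
    b=plane(nm,*b,150);r=plane(nm,*r,246);print(nm,b,r,np.linalg.norm((r-b)[:2]),np.degrees(np.arctan2(*(r-b)[1::-1])))
E
```

```text
top go [557.11455641 149.13213304  50.        ] nogo [515.22613682 297.81299805  50.        ] 154.46889433765585 -74.26567961571243 mid [533.72232209 232.16170701  50.        ]
scene go [561.34967532 149.75543786  50.        ] nogo [518.40713799 299.42346517  50.        ] 155.7067111989348 -73.99083124436734 mid [537.36877785 233.33628428  50.        ]
top [ 563.90081301 -126.23395043  150.        ] [ 505.29537548 -188.51250663  246.        ] 85.51734251514326 -133.25957550414807
scene [ 566.11876983 -126.6874441   150.        ] [ 511.17654681 -184.11405809  246.        ] 79.47618426340159 -133.73343950160515
```

```bash
cat >> h.py <<'E'
def state():
    from workcell import ctrl
    o=ctrl.get_obs();M=R.from_rotvec(o["orientation"]).as_matrix()
    print("t %.2f tcp %s w %.1f F %s M %s q %s"%(o["t"],o["ee_pos"].round(1),o["width"],o["ft_force"].round(1),o["moment"].round(2),np.degrees(o["qpos"]).round(0)))
    return o,M
def goto(tgt,zyaw,M=None,p=None):
    """tool down, tool z axis at yaw zyaw (deg)"""
    o,M0=state();M=M0 if M is None else M;p=o["ee_pos"] if p is None else p
    z=np.array([np.cos(np.radians(zyaw)),np.sin(np.radians(zyaw)),0]);x=np.array([0,0,-1.]);T=np.c_[x,np.cross(z,x),z]
    print("tool z yaw now %.2f tilt(x) %s"%(np.degrees(np.arctan2(M[1,2],M[0,2])),M[:,0].round(4)))
    print("shift",(M.T@(np.array(tgt)-p)/1000).round(4),"turn/30",(np.degrees(R.from_matrix(M.T@T).as_rotvec())/30).round(3))
E
python3 - <<'E'
from h import *
goto([535.5,232.7,160],16)
E
```

```text
t 0.10 tcp [208.1 588.8 244. ] w 87.9 F [-0.5 -0.2 -0.8] M [-0.03  0.02 -0.01] q [69. 24. 93.  0. 62. -1.]
tool z yaw now 70.53 tilt(x) [-5.0e-04 -1.3e-03 -1.0e+00]
shift [ 0.0843 -0.4274 -0.2265] turn/30 [ 1.818e+00 -3.000e-03  1.000e-03]
```

```bash
python3 -m creep '[1,0,-0.427,-0.227,1,0,0,1,0,-0.427,-0.227,1,0,0,1,0,-0.427,-0.227,1,0,0,1,0,-0.427,-0.227,1,0,0,1,0,-0.427,-0.227,1,0,0,1,0,-0.427,-0.227,1,0,0,1,0,-0.427,-0.227,1,0,0,1,0,-0.427,-0.227,1,0,0]'; python3 - <<'E'
from h import *
goto([535.5,232.7,160],16)
E
```

```text
t: 1.1
ee_pos: [536.5, 230.7, 244.4]
orientation: [-0.553, 1.5, 0.552]
ft_force: [0.8, 0.1, 0.2]
width: 87.7
t 1.10 tcp [536.5 230.7 244.4] w 87.7 F [0.8 0.1 0.2] M [-0.01 -0.04 -0.  ] q [ 22.  21.  99.  -0.  60. -18.]
tool z yaw now 40.45 tilt(x) [-3.e-04 -2.e-04 -1.e+00]
shift [0.0844 0.0022 0.0006] turn/30 [ 0.815 -0.001  0.   ]
```

```bash
python3 -m creep '[1,0.08,0.002,0.0,0.815,0,0,1,0.15,0.002,0.0,0.815,0,0,1,0.15,0.002,0,0.815,0,0,1,0.15,0.002,0,0.815,0,0]'; python3 - <<'E'
from h import *
goto([535.5,232.7,53],15.9)
s=grab("scene","s1");t=grab("top","t1")
crop(s,230,140,120,100,6,"s1c");crop(t,160,130,100,80,7,"t1c")
E
```

```text
t: 1.6
ee_pos: [532.2, 233.7, 92.3]
orientation: [-0.222, 1.565, 0.22]
ft_force: [-0.2, -1.0, 0.8]
width: 87.8
t 1.60 tcp [532.2 233.7  92.3] w 87.8 F [-0.2 -1.   0.8] M [-0.08  0.06  0.03] q [ 23.  33. 104.  -0.  44.   6.]
tool z yaw now 16.11 tilt(x) [-0.0048 -0.002  -1.    ]
shift [ 0.0393 -0.0018  0.0031] turn/30 [ 0.007 -0.01   0.001]
```

View pics/s1c.png

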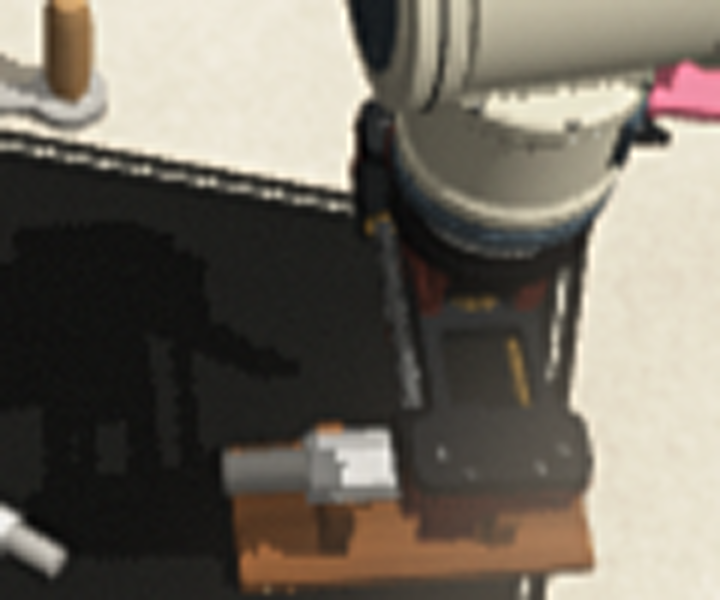

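View pics/t1c.png

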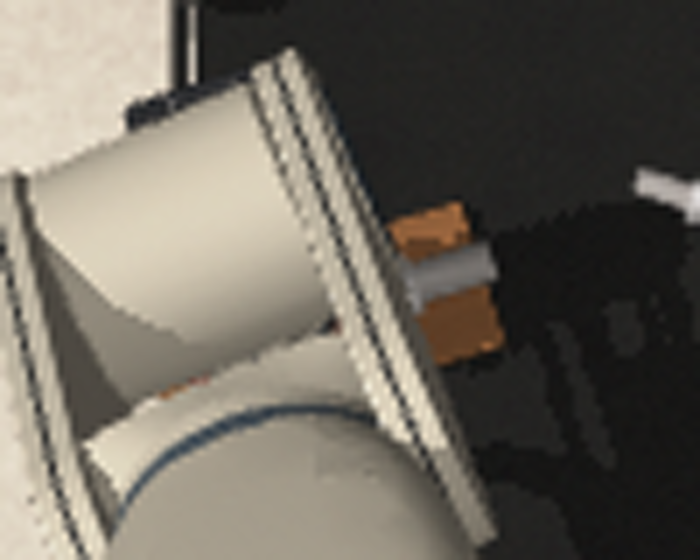

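The scene crop shows the front finger in front of the handle (around (500,450)), straddling it, with the go end free at left (230,470). Descending and closing.

```bash
python3 -m creep '[1,0,0,0,0,0,0,1,0.02,0,0,0,0,0,1,0.038,0,0,0,0,0,1,0.038,0,0,0,0,0,1,0.038,0,0,0,0,0]'; python3 - <<'E'
from h import *
goto([535.5,232.7,53],15.9)
E
```

```text
t: 2.33
ee_pos: [533.8, 234.4, 56.3]
orientation: [-0.22, 1.56, 0.22]
ft_force: [0.4, -0.4, -0.2]
width: 87.8
t 2.33 tcp [533.8 234.4  56.3] w 87.8 F [ 0.4 -0.4 -0.2] M [-0.04  0.01 -0.  ] q [ 23.  36. 104.   0.  40.   6.]
tool z yaw now 16.08 tilt(x) [-6.e-04 -3.e-04 -1.e+00]
shift [ 0.0033 -0.0021  0.0012] turn/30 [ 0.006 -0.001  0.   ]
```

```bash
python3 -m creep '[1,0.003,-0.001,0.001,0,0,0,1,0.003,-0.001,0.001,0,0,0,0,0.003,-0.001,0.001,0,0,0,0,0.003,-0.001,0.001,0,0,0,0,0.003,-0.001,0.001,0,0,0,0,0.003,-0.001,0.001,0,0,0,0,0.003,-0.001,0.001,0,0,0,0,0.003,-0.001,0.001,0,0,0]'; python3 - <<'E'
from h import *
goto([535.5,232.7,53],15.9)
E
```

```text
t: 3.32
ee_pos: [535.1, 233.8, 53.7]
orientation: [-0.22, 1.56, 0.22]
ft_force: [-0.7, 0.4, -0.1]
width: 30.9
t 3.33 tcp [535.1 233.8  53.7] w 30.9 F [-0.7  0.4 -0.1] M [-0.04  0.01  0.02] q [ 22.  37. 104.  -0.  39.   6.]
tool z yaw now 16.08 tilt(x) [-0. -0. -1.]
shift [ 0.0007 -0.0011  0.0001] turn/30 [ 0.006 -0.     0.   ]
```

```bash
python3 -m creep '[0,0,0,0,0,0,0,0,0,0,0,0,0,0,0,0,0,0,0,0,0]'; python3 - <<'E'
from h import *
o,M=state();print(np.degrees(np.arctan2(M[1,2],M[0,2])))
E
```

```text
t: 3.7
ee_pos: [535.3, 233.8, 53.7]
orientation: [-0.22, 1.559, 0.22]
ft_force: [0.6, -0.0, -0.7]
width: 26.2
t 3.70 tcp [535.3 233.8  53.7] w 26.2 F [ 0.6 -0.  -0.7] M [ 0.06 -0.11 -0.02] q [ 22.  37. 104.  -0.  39.   6.]
16.083035129962585
```

```bash
python3 -m creep '[0,-0.03,0,0,0,0,0,0,-0.08,0,0,0,0,0,0,-0.13,0,0,0,0,0,0,-0.13,-0.05,0.006,0.2,0,0,0,-0.13,-0.1,0.012,0.45,0,0,0,-0.13,-0.15,0.018,0.7,0,0,0,-0.13,-0.2,0.024,0.99,0,0,0,-0.13,-0.2,0.024,0.99,0,0]'; python3 - <<'E'
from h import *
goto([651.4,-34.8,183.7],-43.3)
E
```

```text
t: 4.7
ee_pos: [614.2, 45.1, 183.2]
orientation: [0.19, 1.563, -0.191]
ft_force: [0.0, -0.1, -2.4]
width: 25.6
t 4.70 tcp [614.2  45.1 183.2] w 25.6 F [ 0.  -0.1 -2.4] M [-0.02  0.04 -0.01] q [ 3. 28. 97. -0. 55. 17.]
tool z yaw now -13.91 tilt(x) [-4.e-04 -4.e-04 -1.e+00]
shift [-0.0005 -0.0687  0.0553] turn/30 [ 0.98  -0.     0.001]
```

```bash
python3 -m creep '[0,0.0,-0.03,0.025,0.4,0,0,0,0.01,-0.055,0.045,0.7,0,0,0,0.03,-0.068,0.055,0.98,0,0,0,0.03,-0.068,0.055,0.98,0,0,0,0.03,-0.068,0.055,0.98,0,0]'; python3 - <<'E'
from h import *
goto([651.4,-34.8,153.7],-43.3)
s=grab("scene","s2");t=grab("top","t2")
crop(s,120,110,110,100,7,"s2c");crop(t,290,120,110,80,7,"t2c")
E
```

```text
t: 5.32
ee_pos: [650.5, -29.7, 153.8]
orientation: [0.584, 1.492, -0.584]
ft_force: [0.3, 0.2, -1.7]
width: 25.9
t 5.33 tcp [650.5 -29.7 153.8] w 25.9 F [ 0.3  0.2 -1.7] M [-0.03  0.05 -0.05] q [-4. 33. 93.  0. 54. 39.]
tool z yaw now -42.80 tilt(x) [-9.e-04  4.e-04 -1.e+00]
shift [ 0.0001 -0.0031  0.0041] turn/30 [ 0.017 -0.002  0.001]
```

View pics/s2c.png

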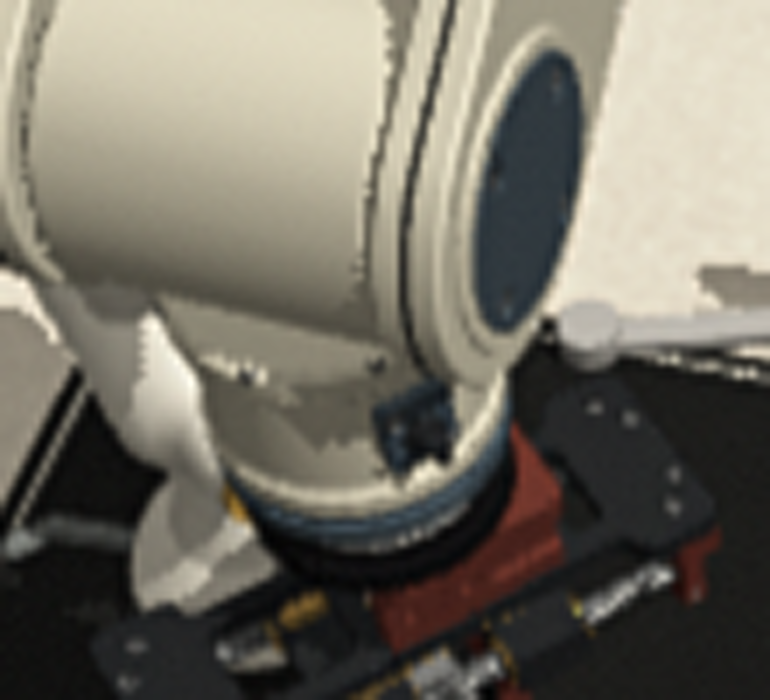

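View pics/t2c.png

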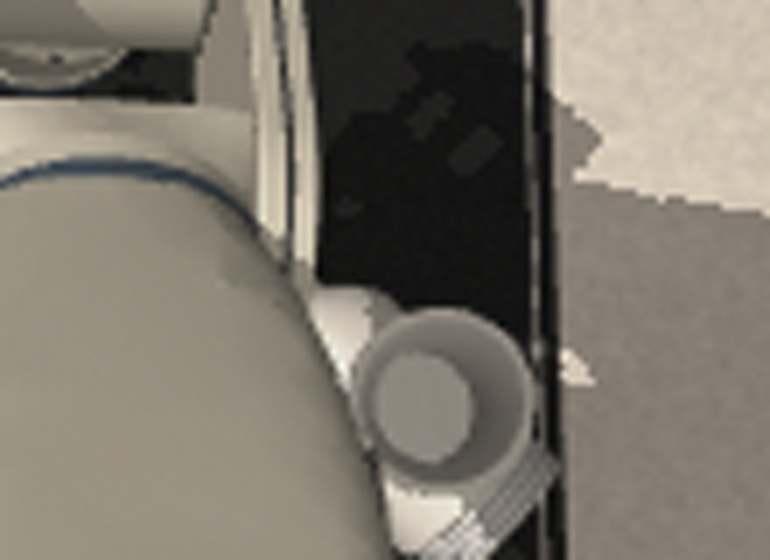

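The arm hides the bush at this pose: in s2c the flange barely shows at (235,505), and in t2c it's hidden behind the wrist. I'll look at the whole frames to see whether the gauge's other end can be used to calibrate the cameras locally against the robot.

```bash
python3 - <<'E'
from h import *
s=cv2.imread("pics/s2.png");t=cv2.imread("pics/t2.png")
cv2.imwrite("pics/m2.png",np.vstack([s[150:320,80:480],t[60:230,130:530]][0:1]+[cv2.copyMakeBorder(t[60:230,130:512],0,0,0,18,cv2.BORDER_CONSTANT)])*1)
print(proj("top",[[697,20,150],[591,-92,150]]),proj("scene",[[697,20,150]]))
E
python3 -c "
import cv2;i=cv2.imread('pics/m2.png');cv2.imwrite('pics/m2.png',cv2.resize(i,None,fx=1.75,fy=1.75))"
```

```text
[[271.88440456 114.88098656]
 [311.26781158 150.26405412]] [[200.00356224 237.6400986 ]]
```

View pics/m2.png

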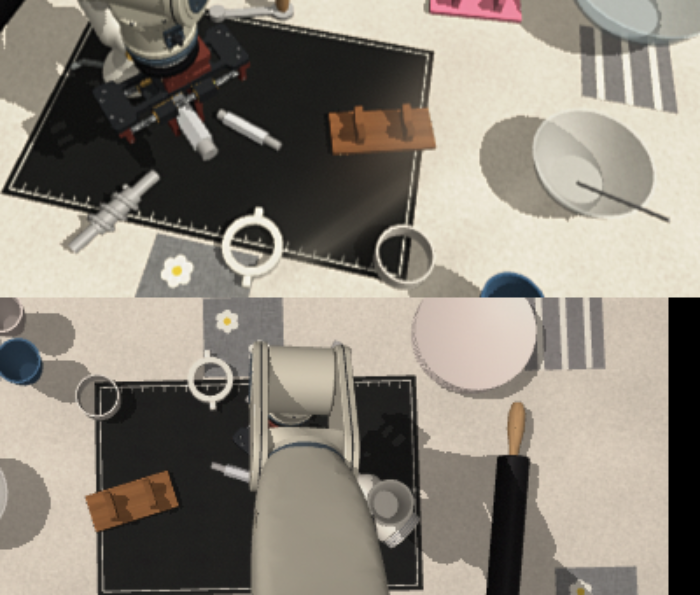

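```bash
python3 - <<'E'
from h import *
s=cv2.imread("pics/s2.png");crop(s,160,195,60,55,12,"s2d")
s=cv2.imread("pics/scene0.png");crop(s,135,160,50,50,14,"s0d")
t=cv2.imread("pics/top0.png");crop(t,310,145,50,50,14,"t0d")
E
```

```text
(no output)
```

View pics/s2d.png

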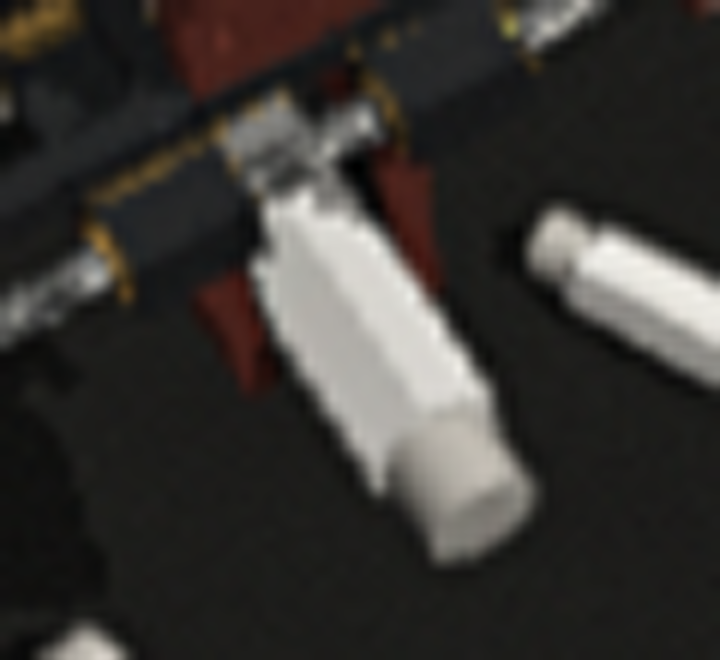

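View pics/s0d.png

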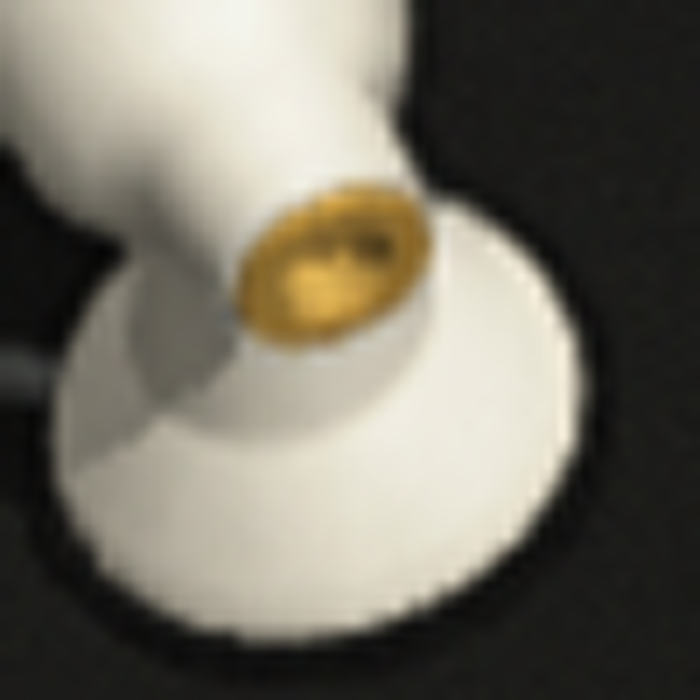

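View pics/t0d.png

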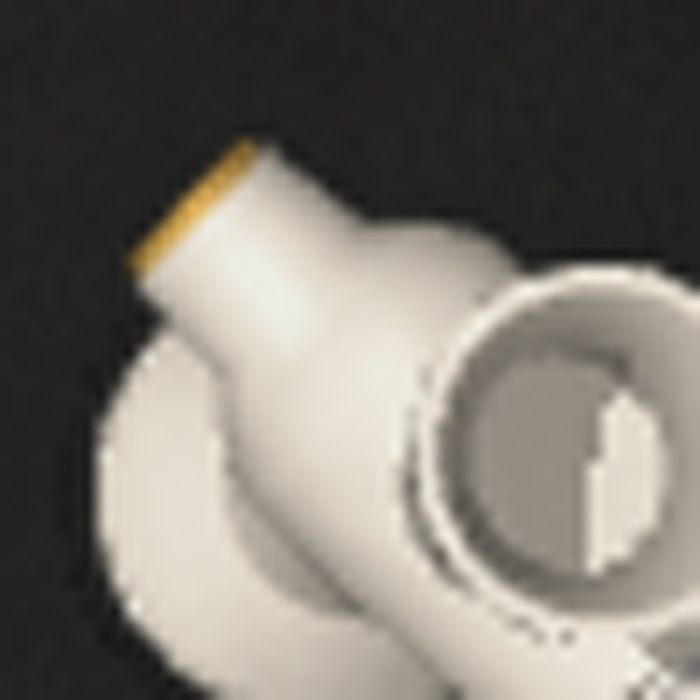

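```bash
python3 - <<'E'
from h import *
def gold(n,x,y,w,h):
    im=cv2.imread(f"pics/{n}0.png")[y:y+h,x:x+w];k=10
    im=cv2.resize(im,None,fx=k,fy=k,interpolation=cv2.INTER_CUBIC);hs=cv2.cvtColor(im,cv2.COLOR_BGR2HSV)
    m=((hs[...,0]>12)&(hs[...,0]<28)&(hs[...,1]>110)&(hs[...,2]>50)).astype(np.uint8)
    c=max(cv2.findContours(m,cv2.RETR_EXTERNAL,cv2.CHAIN_APPROX_NONE)[0],key=cv2.contourArea)
    c=cv2.convexHull(c).reshape(-1,2);return np.array([cr(a,b,x,y,k) for a,b in c])
c=gold("scene",145,165,30,30);e=cv2.fitEllipse(c.astype(np.float32));print("ellipse scene",e)
t=gold("top",315,150,20,20);print("top box",cv2.minAreaRect(t.astype(np.float32)))
# fit 36 circle pose with (x,y,yaw), z=150
def circ(p,r=18,z=150):
    a=np.linspace(0,2*np.pi,90);yw=p[2];l=np.array([-np.sin(yw),np.cos(yw),0])
    return np.array([p[0],p[1],z])+r*(np.cos(a)[:,None]*l+np.sin(a)[:,None]*[0,0,1])
b=plane("scene",*e[0],150);print("scene bush",b)
pe=[cv2.fitEllipse(proj("scene",circ([b[0],b[1],np.radians(y)])).astype(np.float32)) for y in(-130,-133,-136)];print(pe)
for f in(cr(487,513,160,195,12),):
    g=plane("scene",*f,150);print("nogo seen",g)
o=np.array([650.5,-29.7])
for yaw in(-132.8,-133.3):
    d=np.array([np.cos(np.radians(yaw)),np.sin(np.radians(yaw))]);l=np.array([-d[1],d[0]])
    print(yaw,"lat tcp",o@l,"nogo seen",g[:2]@l,"bush seen",b[:2]@l,"along: tcp",o@d,"nogo",g[:2]@d,"bush",b[:2]@d)
# top circle
for y in(-131,-133,-135):
    print(y,cv2.minAreaRect(proj("top",circ([564,-126.3,np.radians(y)])).astype(np.float32)))
E
```

```text
ellipse scene ((158.3103790283203, 178.55172729492188), (9.513398170471191, 14.769497871398926), 59.91582489013672)
top box ((323.1183166503906, 159.1690673828125), (1.9644229412078857, 12.805376052856445), 44.3096809387207)
scene bush [ 566.46909209 -126.39962309  150.        ]
[((158.23995971679688, 178.50482177734375), (8.708914756774902, 14.882204055786133), 55.44001388549805), ((158.24183654785156, 178.50144958496094), (8.794058799743652, 14.911839485168457), 59.09719467163086), ((158.24411010742188, 178.4982147216797), (8.85518741607666, 14.940848350524902), 62.75648498535156)]
nogo seen [696.1255883   20.01568584 150.        ]
-132.8 lat tcp 497.4706835956881 nogo seen 497.1686498883293 bush seen 501.516414953842 along: tcp -420.1847914463811 nogo -487.66258409916276 bush -292.13932042832863
-133.3 lat tcp 493.78498393795854 nogo seen 492.8941143781813 bush seen 498.94795459530417 along: tcp -424.5099876768391 nogo -491.9825752741711 bush -296.5046974562835
-131 ((323.3467102050781, 159.27044677734375), (0.6405231952667236, 12.55816650390625), 40.24105453491211)
-133 ((323.34674072265625, 159.27029418945312), (0.557705283164978, 12.563350677490234), 42.18328857421875)
-135 ((323.34674072265625, 159.27012634277344), (0.47427600622177124, 12.568218231201172), 44.12495040893555)
```

```bash
python3 - <<'E'
from h import *
goto([629.4,-60.6,153.7],-43.5)
E
```

```text
t 5.42 tcp [651.  -29.7 154.4] w 25.8 F [-0.2 -0.3 -2.9] M [-0.02  0.11 -0.02] q [-4. 32. 93.  0. 54. 39.]
tool z yaw now -42.83 tilt(x) [ 6.e-04  2.e-04 -1.e+00]
shift [ 0.0007 -0.0374  0.0052] turn/30 [ 0.022  0.001 -0.001]
```

```bash
python3 -m creep '[0,0,0,0.005,0.022,0,0,0,0,-0.02,0.005,0.022,0,0,0,0,-0.037,0.005,0.022,0,0,0,0,-0.037,0.005,0.022,0,0,0,0,-0.037,0.005,0.022,0,0]'; python3 - <<'E'
from h import *
goto([629.4,-60.6,153.7],-43.5)
s=grab("scene","s3");crop(s,130,150,80,80,9,"s3d")
goto([629.4,-60.6,153.7],-43.5)
E
```

```text
t: 6.05
ee_pos: [629.4, -61.6, 153.9]
orientation: [0.597, 1.487, -0.597]
ft_force: [-0.0, -0.6, -2.6]
width: 25.8
t 6.05 tcp [629.4 -61.6 153.9] w 25.8 F [-0.  -0.6 -2.6] M [-0.05  0.08 -0.05] q [-7. 31. 96.  0. 53. 37.]
tool z yaw now -43.72 tilt(x) [ 2.e-04  0.e+00 -1.e+00]
shift [ 0.0002  0.0007 -0.0007] turn/30 [-0.007  0.    -0.   ]
t 6.10 tcp [629.6 -61.4 153.8] w 25.7 F [ 0.5  0.6 -2.9] M [-0.08  0.15 -0.02] q [-7. 31. 96. -0. 53. 37.]
tool z yaw now -43.69 tilt(x) [ 3.e-04 -1.e-04 -1.e+00]
shift [ 0.0001  0.0005 -0.0007] turn/30 [-0.006  0.    -0.   ]
```

View pics/s3d.png

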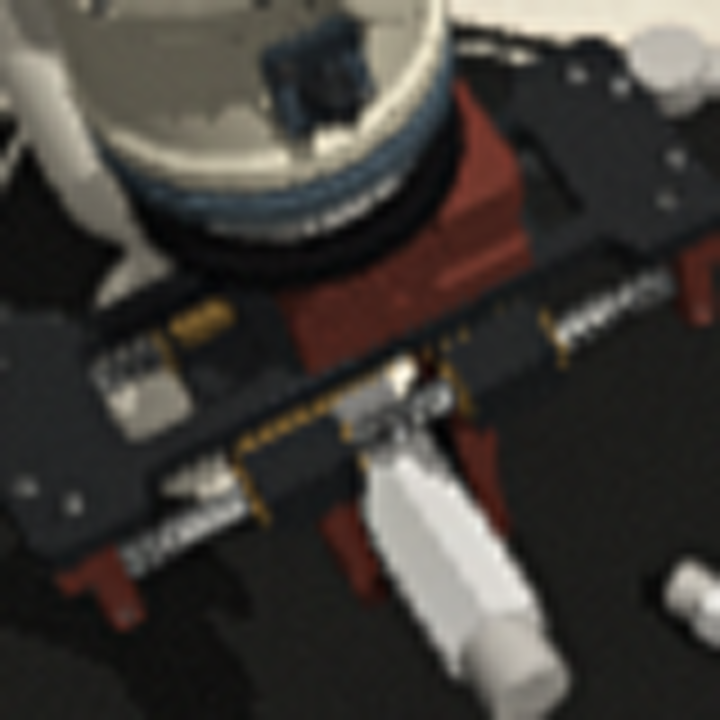

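```bash
python3 - <<'E'
from h import *
s=cv2.imread("pics/s3.png");crop(s,165,195,45,45,16,"s3e")
E
```

```text
(no output)
```

View pics/s3e.png

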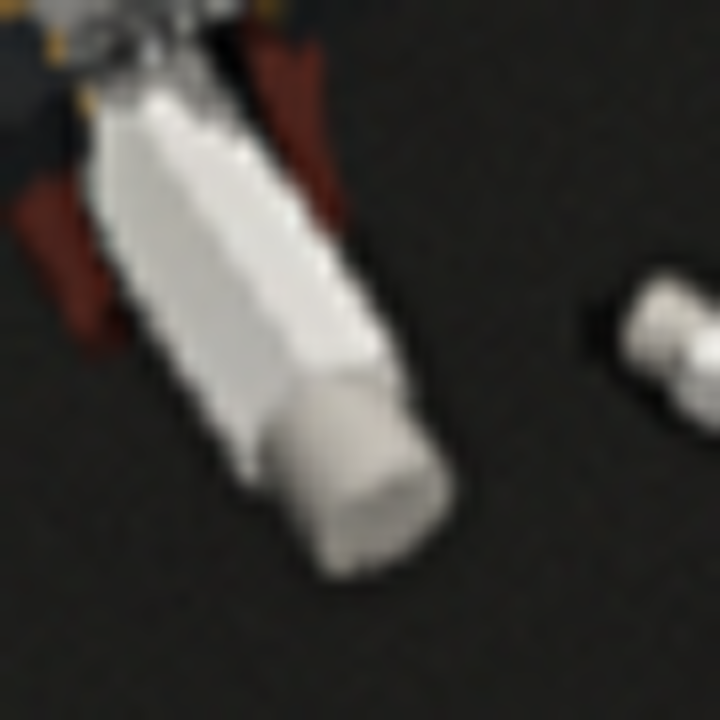

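The no-go face centre is at s3e (388,523). I'll compare its lateral position with the bush centre.

```bash
python3 - <<'E'
from h import *
f=cr(388,523,165,195,16);g=plane("scene",*f,150);b=np.array([566.47,-126.4]);o=np.array([629.5,-61.5])
a=np.radians(-133.69);d=np.array([np.cos(a),np.sin(a)]);l=np.array([-d[1],d[0]])
print(g,"lat tcp",o@l,"nogo",g[:2]@l,"bush seen",b@l,"along nogo-tcp",(g[:2]-o)@d,"bush-tcp",(b-o)@d)
E
```

```text
[677.82059311 -12.18564505 150.        ] lat tcp 497.66522508339847 nogo 498.54105505796616 bush seen 496.9190849165389 along nogo-tcp -69.03635451466995 bush-tcp 90.46675729156759
```

```bash
python3 -m creep '[0,0,0,-0.0009,-0.005,0,0,0,0,-0.002,-0.0009,-0.005,0,0,0,0,-0.004,-0.0009,-0.005,0,0,0,0,-0.005,-0.0009,-0.005,0,0,0,0,-0.006,-0.0009,-0.005,0,0]'; python3 - <<'E'
from h import *
goto([629.4,-60.6,153.7],-43.5)
E
```

```text
t: 6.72
ee_pos: [624.6, -64.4, 153.7]
orientation: [0.595, 1.488, -0.594]
ft_force: [-1.3, 1.5, -3.0]
width: 25.9
t 6.72 tcp [624.6 -64.4 153.7] w 25.9 F [-1.3  1.5 -3. ] M [ 0.32  0.18 -0.16] q [-7. 31. 96.  0. 53. 37.]
tool z yaw now -43.54 tilt(x) [-2.e-04  8.e-04 -1.e+00]
shift [-0.      0.0061  0.0008] turn/30 [-0.001 -0.001 -0.001]
```

```bash
python3 -m creep '[0,0,-0.001,-0.0004,0,0,0,0,0,-0.002,-0.0004,0,0,0,0,0,-0.003,-0.0004,0,0,0]'; python3 - <<'E'
from h import *
goto([629.4,-60.6,153.7],-43.5)
E
```

```text
t: 7.1
ee_pos: [622.1, -67.0, 153.6]
orientation: [0.594, 1.488, -0.594]
ft_force: [-0.3, 1.7, -2.7]
width: 25.8
t 7.10 tcp [622.1 -67.  153.6] w 25.8 F [-0.3  1.7 -2.7] M [ 0.26  0.21 -0.13] q [-7. 31. 97.  0. 53. 36.]
tool z yaw now -43.54 tilt(x) [-3.e-04  1.e-04 -1.e+00]
shift [-0.0001  0.0096  0.0009] turn/30 [-0.001 -0.001  0.   ]
```

```bash
python3 -m creep '[0,0,-0.002,-0.0004,0,0,0,0,0,-0.004,-0.0004,0,0,0,0,0,-0.006,-0.0004,0,0,0,0,0,-0.008,-0.0004,0,0,0]'; python3 - <<'E'
from h import *
goto([629.4,-60.6,153.7],-43.5)
E
```

```text
t: 7.6
ee_pos: [616.4, -72.6, 153.7]
orientation: [0.594, 1.488, -0.594]
ft_force: [0.3, 1.5, -1.8]
width: 25.8
t 7.60 tcp [616.4 -72.6 153.7] w 25.8 F [ 0.3  1.5 -1.8] M [ 0.07  0.11 -0.03] q [-8. 30. 97. -0. 52. 36.]
tool z yaw now -43.53 tilt(x) [ 0.e+00 -1.e-04 -1.e+00]
shift [0.     0.0176 0.0012] turn/30 [-0.001  0.     0.   ]
```

```bash
python3 -m creep '[0,0,-0.002,-0.0003,0,0,0,0,0,-0.004,-0.0003,0,0,0,0,0,-0.007,-0.0003,0,0,0,0,0,-0.01,-0.0003,0,0,0,0,0,-0.013,-0.0003,0,0,0,0,0,-0.016,-0.0003,0,0,0,0,0,-0.016,-0.0003,0,0,0]'; python3 - <<'E'
from h import *
goto([629.4,-60.6,153.7],-43.5)
E
```

```text
t: 8.48
ee_pos: [605.1, -84.0, 153.6]
orientation: [0.594, 1.488, -0.594]
ft_force: [-0.4, -0.1, -3.0]
width: 25.9
t 8.47 tcp [605.1 -84.  153.6] w 25.9 F [-0.4 -0.1 -3. ] M [-0.01  0.11 -0.06] q [-9. 30. 99.  0. 52. 35.]
tool z yaw now -43.55 tilt(x) [-2.e-04  0.e+00 -1.e+00]
shift [-0.0001  0.0337  0.0015] turn/30 [-0.002 -0.     0.   ]
```

```bash
python3 -m creep '[0,0,-0.0015,0,0,0,0,0,0,-0.003,0,0,0,0,0,0,-0.004,0,0,0,0,0,0,-0.005,0,0,0,0,0,0,-0.005,0,0,0,0]'; python3 - <<'E'
from h import *
goto([629.4,-60.6,153.7],-43.5)
E
```

```text
t: 9.1
ee_pos: [601.8, -87.5, 153.7]
orientation: [0.594, 1.488, -0.594]
ft_force: [-0.1, -0.6, -2.4]
width: 25.8
t 9.10 tcp [601.8 -87.5 153.7] w 25.8 F [-0.1 -0.6 -2.4] M [-0.    0.14  0.  ] q [-9. 29. 99. -0. 52. 34.]
tool z yaw now -43.53 tilt(x) [-0. -0. -1.]
shift [-0.      0.0385  0.0015] turn/30 [-0.001  0.     0.   ]
```

```bash
python3 -m creep '[0,0,-0.0007,0,0,0,0,0,0,-0.0014,0,0,0,0,0,0,-0.002,0,0,0,0,0,0,-0.002,0,0,0,0]'; python3 - <<'E'
from h import *
goto([629.4,-60.6,153.7],-43.5)
E
```

```text
t: 9.6
ee_pos: [601.3, -88.2, 153.9]
orientation: [0.596, 1.487, -0.593]
ft_force: [3.2, 4.2, -4.0]
width: 25.6
t 9.60 tcp [601.3 -88.2 153.9] w 25.6 F [ 3.2  4.2 -4. ] M [ 0.75 -0.47 -0.09] q [-9. 29. 99.  0. 51. 34.]
tool z yaw now -43.55 tilt(x) [ 0.0018  0.001  -1.    ]
shift [0.0002 0.0394 0.0014] turn/30 [-0.002  0.001 -0.004]
```

Shoulder contact at about 5 N axial. Holding for 0.4 s.

```bash
python3 -m creep '[0,0,0,0,0,0,0,0,0,0,0,0,0,0,0,0,0,0,0,0,0]'; python3 - <<'E'
from h import *
goto([629.4,-60.6,153.7],-43.5)
E
```

```text
t: 9.98
ee_pos: [601.3, -88.2, 153.9]
orientation: [0.595, 1.487, -0.593]
ft_force: [3.3, 5.3, -3.3]
width: 25.5
t 9.97 tcp [601.3 -88.2 153.9] w 25.5 F [ 3.3  5.3 -3.3] M [ 0.75 -0.48 -0.08] q [-9. 29. 99.  0. 51. 34.]
tool z yaw now -43.54 tilt(x) [ 1.8e-03  9.0e-04 -1.0e+00]
shift [0.0002 0.0394 0.0014] turn/30 [-0.001  0.001 -0.004]
```

```bash
python3 -m creep '[0,0,0.003,0,0,0,0,0,0,0.01,0,0,0,0,0,0,0.02,0,0,0,0,0,0,0.03,0,0,0,0,0,0,0.04,0,0,0,0,0,0,0.06,0,0,0,0,0,0,0.09,0,0,0,0,0,0,0.09,0,0,0,0]'; python3 - <<'E'
from h import *
goto([629.4,-60.6,153.7],-43.5)
E
```

```text
t: 10.98
ee_pos: [664.4, -21.5, 153.7]
orientation: [0.593, 1.487, -0.592]
ft_force: [-0.0, -0.1, -2.9]
width: 25.7
t 10.97 tcp [664.4 -21.5 153.7] w 25.7 F [-0.  -0.1 -2.9] M [ 0.03  0.11 -0.02] q [-3. 33. 91.  0. 55. 41.]
tool z yaw now -43.41 tilt(x) [ 1.6e-03  2.0e-04 -1.0e+00]
shift [-0.     -0.0524  0.0014] turn/30 [ 0.003  0.002 -0.002]
```

Now turn the gauge half a turn, in six 30° calls of negative tool-x turn.

```bash
python3 -m creep '[0,0,0,0,-0.3,0,0,0,0,0,0,-0.6,0,0,0,0,0,0,-1,0,0,0,0,0,0,-1,0,0]' | tail -1
python3 -m creep '[0,0,0,0,-0.35,0,0,0,0,0,0,-0.7,0,0,0,0,0,0,-1,0,0]'| tail -1
python3 -m creep '[0,0,0,0,-0.35,0,0,0,0,0,0,-0.7,0,0,0,0,0,0,-1,0,0]'| tail -1
python3 -m creep '[0,0,0,0,-0.35,0,0,0,0,0,0,-0.7,0,0,0,0,0,0,-1,0,0]'| tail -1
python3 -m creep '[0,0,0,0,-0.35,0,0,0,0,0,0,-0.7,0,0,0,0,0,0,-1,0,0,0,0,0,0,-1,0,0]'; python3 - <<'E'
from h import *
goto([613.7,-75.2,153.7],136.46)
E
```

```text
width: 25.7
width: 25.7
width: 25.8
width: 25.7
t: 13.1
ee_pos: [662.3, -23.6, 153.6]
orientation: [-1.415, 1.062, 1.415]
ft_force: [-0.8, -0.4, -3.2]
width: 25.8
t 13.10 tcp [662.3 -23.6 153.6] w 25.8 F [-0.8 -0.4 -3.2] M [0.07 0.04 0.03] q [  -3.   33.   92.   -0.   55. -109.]
tool z yaw now 106.23 tilt(x) [-3.e-04 -1.e-04 -1.e+00]
shift [-0.0001  0.0611 -0.0359] turn/30 [-1.008e+00  0.000e+00 -1.000e-03]
```

```bash
python3 -m creep '[0,0,0,0,-0.35,0,0,0,0,0,0,-0.7,0,0,0,0,0,0,-1,0,0,0,0,0,0,-1,0,0,0,0,0.02,-0.012,-1,0,0,0,0,0.035,-0.0205,-1,0,0,0,0,0.035,-0.0205,-1,0,0]'; python3 - <<'E'
from h import *
goto([613.7,-75.2,153.7],136.46)
E
```

```text
t: 13.98
ee_pos: [633.3, -54.6, 153.7]
orientation: [-1.774, 0.713, 1.776]
ft_force: [0.4, 0.6, -2.6]
width: 26.2
t 13.97 tcp [633.3 -54.6 153.7] w 26.2 F [ 0.4  0.6 -2.6] M [ 0.05 -0.01  0.04] q [  -6.   31.   95.   -0.   53. -142.]
tool z yaw now 136.27 tilt(x) [-0.0011  0.     -1.    ]
shift [-0.      0.0284 -0.0001] turn/30 [-0.006  0.002 -0.001]
```

```bash
python3 -m creep '[0,0,0.006,0,-0.006,0,0,0,0,0.012,0,-0.006,0,0,0,0,0.017,0,-0.006,0,0,0,0,0.021,0,-0.006,0,0,0,0,0.021,0,-0.006,0,0]'; python3 - <<'E'
from h import *
goto([613.7,-75.2,153.7],136.46)
s=grab("scene","s4");crop(s,160,185,60,50,12,"s4c")
goto([613.7,-75.2,153.7],136.46)
E
```

```text
t: 14.6
ee_pos: [620.1, -68.6, 153.7]
orientation: [-1.779, 0.707, 1.779]
ft_force: [-0.1, -0.2, -2.0]
width: 25.6
t 14.60 tcp [620.1 -68.6 153.7] w 25.6 F [-0.1 -0.2 -2. ] M [0.07 0.06 0.01] q [  -7.   31.   97.    0.   53. -144.]
tool z yaw now 136.64 tilt(x) [-1.e-04  0.e+00 -1.e+00]
shift [-0.      0.0092  0.0001] turn/30 [ 0.006  0.    -0.   ]
t 14.65 tcp [620.2 -68.5 153.7] w 25.6 F [-0.2 -0.5 -3.2] M [ 0.06  0.05 -0.03] q [  -7.   31.   97.    0.   53. -144.]
tool z yaw now 136.64 tilt(x) [ 1.e-04  0.e+00 -1.e+00]
shift [-0.      0.0094  0.0001] turn/30 [ 0.006 -0.     0.   ]
```

View pics/s4c.png

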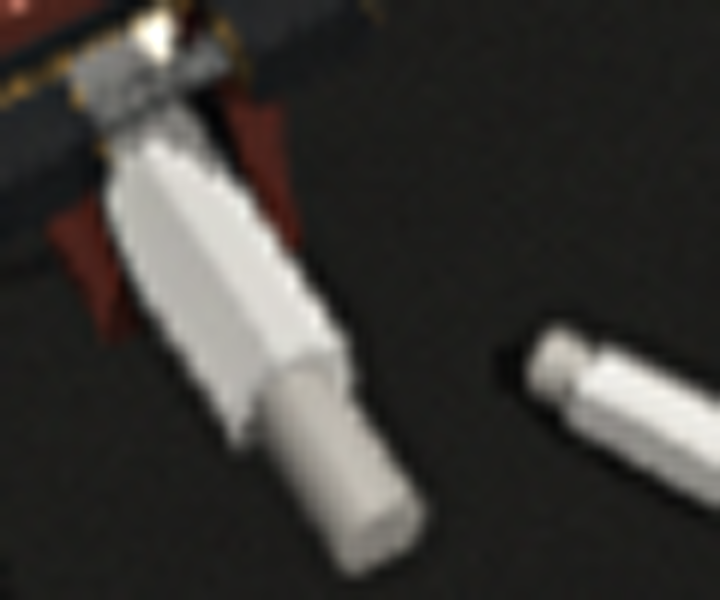

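The no-go end faces the bush and the go end points at the camera (s4c (390,540)). The gauge sits straight in the fingers. Approaching gently.

```bash
python3 -m creep '[0,0,0.002,0,0.01,0,0,0,0,0.0035,0,0.01,0,0,0,0,0.005,0,0.01,0,0,0,0,0.006,0,0.01,0,0]'; python3 - <<'E'
from h import *
goto([613.7,-75.2,153.7],136.46)
E
```

```text
t: 15.15
ee_pos: [616.0, -72.9, 153.7]
orientation: [-1.775, 0.711, 1.775]
ft_force: [-0.1, -0.4, -3.1]
width: 25.9
t 15.15 tcp [616.  -72.9 153.7] w 25.9 F [-0.1 -0.4 -3.1] M [ 0.05  0.07 -0.03] q [  -8.   30.   97.    0.   52. -144.]
tool z yaw now 136.35 tilt(x) [-1.e-04  0.e+00 -1.e+00]
shift [-0.      0.0033  0.0001] turn/30 [-0.004  0.    -0.   ]
```

```bash
python3 -m creep '[0,0,0.0007,0,0,0,0,0,0,0.0014,0,0,0,0,0,0,0.002,0,0,0,0,0,0,0.002,0,0,0,0]'; python3 - <<'E'
from h import *
goto([613.7,-75.2,153.7],136.46)
E
```

```text
t: 15.65
ee_pos: [614.7, -74.3, 153.7]
orientation: [-1.775, 0.711, 1.775]
ft_force: [-0.5, 0.1, -1.3]
width: 25.4
t 15.65 tcp [614.7 -74.3 153.7] w 25.4 F [-0.5  0.1 -1.3] M [ 0.03  0.08 -0.  ] q [  -8.   30.   98.   -0.   52. -144.]
tool z yaw now 136.35 tilt(x) [-0.  0. -1.]
shift [-0.      0.0014  0.0001] turn/30 [-0.004  0.    -0.   ]
```

```bash
python3 -m creep '[0,0,0.0005,0,0,0,0,0,0,0.001,0,0,0,0,0,0,0.0015,0,0,0,0,0,0,0.0015,0,0,0,0]'; python3 - <<'E'
from h import *
goto([613.7,-75.2,153.7],136.46)
E
```

```text
t: 16.15
ee_pos: [613.6, -75.4, 153.7]
orientation: [-1.775, 0.711, 1.775]
ft_force: [0.0, -0.6, -2.4]
width: 25.8
t 16.15 tcp [613.6 -75.4 153.7] w 25.8 F [ 0.  -0.6 -2.4] M [ 0.02  0.03 -0.  ] q [  -8.   30.   98.   -0.   52. -144.]
tool z yaw now 136.35 tilt(x) [-1.e-04 -0.e+00 -1.e+00]
shift [-0.     -0.0002  0.0001] turn/30 [-0.004  0.    -0.   ]
```

```bash
python3 -m creep '[0,0,0.0005,0,0,0,0,0,0,0.001,0,0,0,0,0,0,0.001,0,0,0,0]'; python3 - <<'E'
from h import *
o,M=state();print(o["qpos"][5])
E
```

```text
t: 16.52
ee_pos: [613.0, -76.1, 153.7]
orientation: [-1.775, 0.711, 1.775]
ft_force: [-0.2, 0.4, -2.3]
width: 26.0
t 16.52 tcp [613.  -76.1 153.7] w 26.0 F [-0.2  0.4 -2.3] M [ 0.08  0.02 -0.  ] q [  -8.   30.   98.    0.   52. -145.]
-2.522487579670322
```

```bash
python3 -m creep '[0,0,0.0005,0,0.012,0,0,0,0,0.001,0,0.012,0,0,0,0,0.001,0,0.012,0,0]'; python3 - <<'E'
from h import *
o,M=state();print(o["qpos"][5])
E
```

```text
t: 16.9
ee_pos: [612.3, -76.8, 153.7]
orientation: [-1.771, 0.716, 1.771]
ft_force: [0.2, -0.2, -3.5]
width: 25.6
t 16.90 tcp [612.3 -76.8 153.7] w 25.6 F [ 0.2 -0.2 -3.5] M [0.05 0.06 0.03] q [  -8.   30.   98.    0.   52. -144.]
-2.517566470190662
```

```bash
python3 -m creep '[0,0,0.0005,0,0,0,0,0,0,0.001,0,0,0,0,0,0,0.001,0,0,0,0]'; python3 - <<'E'
from h import *
o,M=state();print(o["qpos"][5])
E
```

```text
t: 17.27
ee_pos: [612.2, -77.0, 153.9]
orientation: [-1.772, 0.715, 1.77]
ft_force: [3.6, 3.9, -2.8]
width: 25.8
t 17.27 tcp [612.2 -77.  153.9] w 25.8 F [ 3.6  3.9 -2.8] M [ 0.8  -0.51 -0.08] q [  -8.   30.   98.    0.   52. -144.]
-2.5187931679653444
```

Contact at about 5.3 N axial. Adding a little and holding more than a second.

```bash
python3 -m creep '[0,0,0.0001,0,0,0,0,0,0,0.0001,0,0,0,0,0,0,0.0001,0,0,0,0]'; python3 - <<'E'
from h import *
o,M=state();print(o["qpos"][5])
E
```

```text
t: 17.65
ee_pos: [612.2, -77.0, 153.9]
orientation: [-1.772, 0.715, 1.77]
ft_force: [3.2, 3.8, -3.3]
width: 26.0
t 17.65 tcp [612.2 -77.  153.9] w 26.0 F [ 3.2  3.8 -3.3] M [ 0.79 -0.52 -0.1 ] q [  -8.   30.   98.    0.   52. -144.]
-2.5189154674642578
```

```bash
python3 -m creep '[0,0,0.0002,0,0,0,0,0,0,0.0002,0,0,0,0,0,0,0.0002,0,0,0,0,0,0,0.0002,0,0,0,0]'; python3 -c "
from h import *
state()"; python3 -m creep '[0,0,0,0,0,0,0,0,0,0,0,0,0,0,0,0,0,0,0,0,0,0,0,0,0,0,0,0]';python3 -m creep '[0,0,0,0,0,0,0,0,0,0,0,0,0,0,0,0,0,0,0,0,0,0,0,0,0,0,0,0]'
```

```text
t: 18.15
ee_pos: [612.2, -77.0, 153.9]
orientation: [-1.772, 0.714, 1.769]
ft_force: [4.3, 5.6, -3.7]
width: 25.6
t 18.15 tcp [612.2 -77.  153.9] w 25.6 F [ 4.3  5.6 -3.7] M [ 0.91 -0.54 -0.07] q [  -8.   30.   98.    0.   52. -144.]
t: 18.65
ee_pos: [612.3, -77.0, 153.9]
orientation: [-1.772, 0.714, 1.769]
ft_force: [4.1, 5.1, -3.3]
width: 25.6
t: 19.15
ee_pos: [612.3, -77.0, 153.9]
orientation: [-1.772, 0.714, 1.769]
ft_force: [3.4, 5.1, -3.6]
width: 25.8
```

Held at about 6.3 N for over a second and the gauge was refused. Withdrawing and returning.

```bash
python3 -m creep '[0,0,-0.005,0,0,0,0,0,0,-0.02,0,0,0,0,0,0,-0.05,0,0,0,0,0,-0.02,-0.08,0,0.3,0,0,0,-0.03,-0.08,0,0.6,0,0,0,-0.03,-0.08,0,1,0,0,0,-0.03,-0.08,0,1,0,0]'|tail -3
python3 -m creep '[0,0,0,0,0.35,0,0,0,0,0,0,0.7,0,0,0,0,0,0,1,0,0]'|tail -1
python3 -m creep '[0,0,0,0,0.35,0,0,0,0,0,0,0.7,0,0,0,0,0,0,1,0,0,0,0,0,0,1,0,0]'; python3 - <<'E'
from h import *
goto([535.3,233.8,183],16.08)
E
```

```text
orientation: [-1.412, 1.064, 1.413]
ft_force: [-0.2, -0.1, -2.9]
width: 25.9
width: 25.7
t: 20.9
ee_pos: [667.0, -20.0, 183.4]
orientation: [-0.63, 1.478, 0.631]
ft_force: [0.9, -0.2, -4.0]
width: 25.8
t 20.90 tcp [667.  -20.  183.4] w 25.8 F [ 0.9 -0.2 -4. ] M [-0.04 -0.04  0.07] q [ -3.  32.  90.  -0.  58. -49.]
tool z yaw now 46.23 tilt(x) [-6.e-04 -1.e-04 -1.e+00]
shift [0.0004 0.2707 0.0922] turn/30 [ 1.005e+00 -1.000e-03 -0.000e+00]
```

```bash
python3 -m creep '[0,0,0.04,0.013,0.25,0,0,0,0,0.09,0.03,0.5,0,0,0,0,0.14,0.047,0.75,0,0,0,0,0.19,0.064,1,0,0,0,0,0.24,0.081,1,0,0,0,0,0.27,0.092,1,0,0,0,0,0.27,0.092,1,0,0]'; python3 - <<'E'
from h import *
goto([535.3,233.8,83.7],16.08)
E
```

```text
t: 21.78
ee_pos: [535.8, 235.5, 183.7]
orientation: [-0.225, 1.559, 0.226]
ft_force: [0.1, -0.8, -2.2]
width: 25.6
t 21.77 tcp [535.8 235.5 183.7] w 25.6 F [ 0.1 -0.8 -2.2] M [-0.05  0.03  0.01] q [ 23.  25. 101.   0.  54.   6.]
tool z yaw now 16.46 tilt(x) [-1.e-04  1.e-04 -1.e+00]
shift [ 0.1    -0.0015 -0.0009] turn/30 [ 0.013 -0.    -0.   ]
```

```bash
python3 -m creep '[0,0.03,-0.0015,-0.0009,0.01,0,0,0,0.07,-0.0015,-0.0009,0.01,0,0,0,0.1,-0.0015,-0.0009,0.01,0,0,0,0.1,-0.0015,-0.0009,0.01,0,0,0,0.1,-0.0015,-0.0009,0.01,0,0]'; python3 - <<'E'
from h import *
goto([535.3,233.8,53.7],16.08)
s=grab("scene","s5");crop(s,230,160,120,90,6,"s5c")
goto([535.3,233.8,53.7],16.08)
E
```

```text
t: 22.4
ee_pos: [537.3, 231.6, 84.6]
orientation: [-0.215, 1.559, 0.216]
ft_force: [0.7, -0.1, -2.7]
width: 25.6
t 22.40 tcp [537.3 231.6  84.6] w 25.6 F [ 0.7 -0.1 -2.7] M [-0.07 -0.04  0.03] q [ 22.  34. 104.  -0.  43.   6.]
tool z yaw now 15.74 tilt(x) [ 1.2e-03  3.0e-04 -1.0e+00]
shift [ 0.0309  0.0026 -0.0014] turn/30 [-0.011  0.002  0.   ]
t 22.45 tcp [537.5 231.9  85. ] w 26.0 F [ 0.5  0.7 -2.3] M [ 0.   -0.   -0.01] q [ 22.  34. 104.  -0.  43.   6.]
tool z yaw now 15.73 tilt(x) [ 2.1e-03  8.0e-04 -1.0e+00]
shift [ 0.0313  0.0024 -0.0017] turn/30 [-0.012  0.004 -0.   ]
```

View pics/s5c.png

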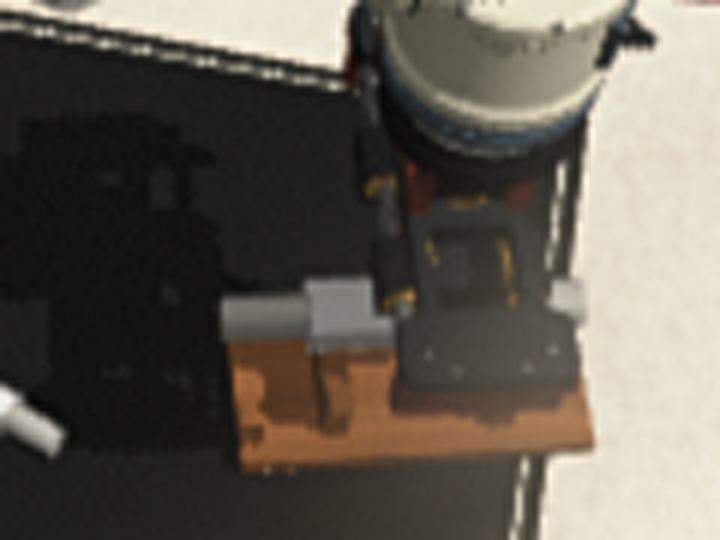

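The gauge is above the rest, parallel to it and go end left (s5c (225,318)). I'll correct and lower.

```bash
python3 -m creep '[0,0,0.002,-0.0015,-0.012,0,0,0,0.007,0.002,-0.0015,-0.012,0,0,0,0.014,0.002,-0.0015,-0.012,0,0,0,0.02,0.002,-0.0015,-0.012,0,0,0,0.02,0.002,-0.0015,-0.012,0,0]'; python3 - <<'E'
from h import *
goto([535.3,233.8,53.7],16.08)
E
```

```text
t: 23.08
ee_pos: [533.8, 233.2, 62.9]
orientation: [-0.22, 1.561, 0.22]
ft_force: [-0.1, -0.9, -3.1]
width: 25.9
t 23.07 tcp [533.8 233.2  62.9] w 25.9 F [-0.1 -0.9 -3.1] M [-0.02  0.03  0.03] q [ 22.  36. 104.  -0.  40.   6.]
tool z yaw now 16.05 tilt(x) [-1.4e-03 -6.0e-04 -1.0e+00]
shift [0.0092 0.0002 0.0016] turn/30 [-0.001 -0.003  0.   ]
```

```bash
python3 -m creep '[0,0.002,0,0.001,0,0,0,0,0.004,0,0.001,0,0,0,0,0.006,0,0.001,0,0,0,0,0.006,0,0.001,0,0,0]'; python3 - <<'E'
from h import *
goto([535.3,233.8,53.7],16.08)
E
```

```text
t: 23.58
ee_pos: [535.1, 233.6, 57.5]
orientation: [-0.22, 1.56, 0.22]
ft_force: [0.3, -1.2, -3.7]
width: 26.0
t 23.57 tcp [535.1 233.6  57.5] w 26.0 F [ 0.3 -1.2 -3.7] M [-0.02  0.04 -0.03] q [ 22.  36. 104.  -0.  40.   6.]
tool z yaw now 16.05 tilt(x) [-3.e-04 -1.e-04 -1.e+00]
shift [0.0038 0.0001 0.0002] turn/30 [-0.001 -0.001  0.   ]
```

```bash
python3 -m creep '[0,0.0015,0,0,0,0,0,0,0.003,0,0,0,0,0,0,0.0035,0,0,0,0,0,0,0.0035,0,0,0,0,0]'; python3 - <<'E'
from h import *
goto([535.3,233.8,53.7],16.08)
E
```

```text
t: 24.08
ee_pos: [535.2, 233.7, 54.1]
orientation: [-0.22, 1.56, 0.22]
ft_force: [0.3, 0.1, -1.7]
width: 26.1
t 24.07 tcp [535.2 233.7  54.1] w 26.1 F [ 0.3  0.1 -1.7] M [0.02 0.02 0.  ] q [ 22.  37. 104.   0.  40.   6.]
tool z yaw now 16.05 tilt(x) [-1.e-04 -0.e+00 -1.e+00]
shift [0.0004 0.0001 0.0001] turn/30 [-0.001 -0.     0.   ]
```

```bash
python3 -m creep '[0,0.0003,0,0,0,0,0,0,0.0003,0,0,0,0,0,0.6,0.0003,0,0,0,0,0,0.6,0.0003,0,0,0,0,0,0.6,0.0003,0,0,0,0,0,0.6,0.0003,0,0,0,0,0]'; python3 -m creep '[0.6,-0.03,0,0,0,0,0,0.6,-0.08,0,0,0,0,0,0.6,-0.14,0,0,0,0,0,0.6,-0.2,0,0,0,0,0]'
```

```text
t: 24.82
ee_pos: [535.3, 233.7, 54.0]
orientation: [-0.22, 1.559, 0.22]
ft_force: [-0.0, -0.4, -0.5]
width: 52.4
t: 25.32
ee_pos: [534.9, 233.5, 255.6]
orientation: [-0.22, 1.56, 0.22]
ft_force: [0.1, -0.3, -0.2]
width: 52.9
```

```bash
python3 -m creep '[0.6,-0.05,-0.05,-0.02,0,0,0,0.6,-0.05,-0.1,-0.06,0,0,0,0.6,-0.05,-0.15,-0.12,0,0,0,0.6,-0.05,-0.2,-0.15,0,0,0,0.6,-0.05,-0.2,-0.15,0,0,0,0.6,-0.05,-0.2,-0.15,0,0,0,0.6,-0.05,-0.2,-0.15,0,0,0]'; python3 - <<'E'
from h import *
state()
s=grab("scene","s6");t=grab("top","t6");crop(s,255,195,85,55,9,"s6c");cv2.imwrite("pics/m6.png",np.hstack([s,t])[:, :]);crop(t,170,140,120,70,6,"t6c")
a=cv2.imread("pics/m6.png");cv2.imwrite("pics/m6.png",cv2.resize(a,(800,300)))
E
```

```text
t: 26.2
ee_pos: [446.8, 0.5, 304.0]
orientation: [-0.22, 1.559, 0.22]
ft_force: [-0.3, -0.0, 0.1]
width: 52.8
t 26.20 tcp [446.8   0.5 304. ] w 52.8 F [-0.3 -0.   0.1] M [-0.08  0.09 -0.03] q [ -1.   5. 111.   0.  64. -18.]
```

View pics/s6c.png

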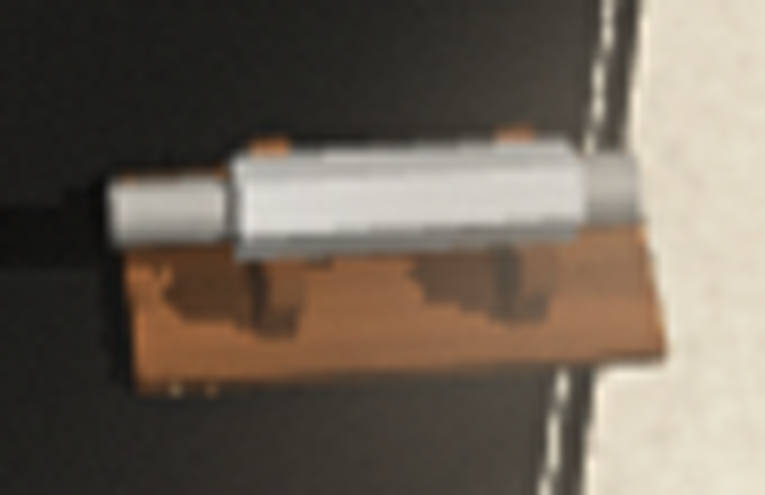

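View pics/t6c.png

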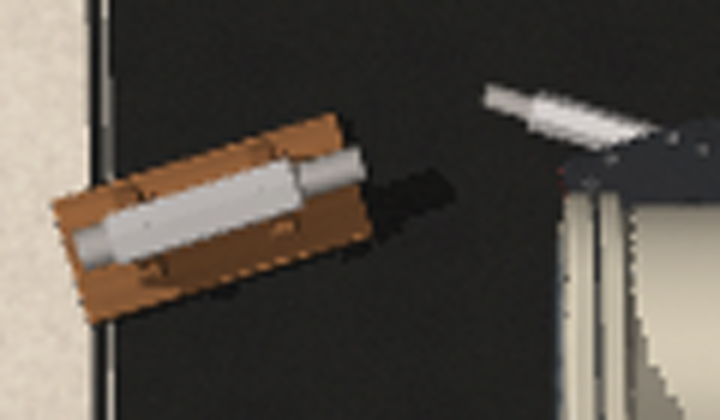

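View pics/m6.png

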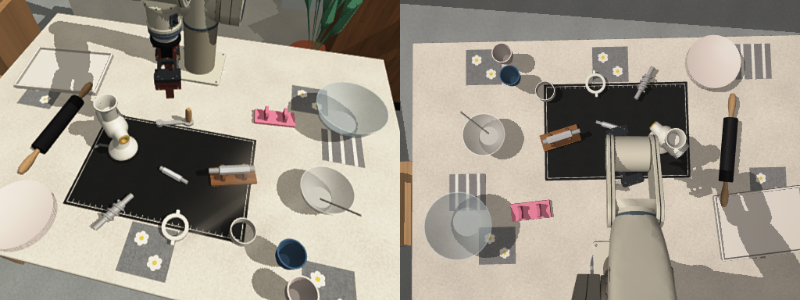

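The gauge lies in both saddles exactly as at the start: go end at s6c (110,213), no-go end at (640,187), and the same positions in t6c. The other parts look unmoved and the arm is clear, so I'm handing in.

```bash
python3 -c "
from workcell import ctrl
print(ctrl.close_job())"
```

```text
the job is handed in; nothing more can be done
None
```

I gauged the bush with both ends, laid the gauge back in its wooden rest and handed the job in at about 26 s. The hand-in reports no verdict, so these are my own readings.

- **Go end:** it slid in freely until the shoulder met the bush. I held it there about 0.4 s at 5–6 N, and all wrist readings stayed far below 25 N.
- **No-go end:** it was refused at the mouth. I pressed with about 5 N at first, then about 6 N for a further 1.5 s. By the robot's readings it was within about 0.6° of square. I estimate it was central within about 1 mm, but the arm hid the bush from the cameras here, so this comes from arm positions only.
- **Rest:** the last pictures show the gauge in both saddles where it started. The gripper is open and clear, and the other parts look unmoved.
- **Disagreements:** the two cameras differed by about 2–4 mm on where the gauge and bush lay, which I settled with the grasp and by feel. No-go contact came about 2 mm beyond my estimate, close to the last joint's limit (2.52 of 2.54 rad). I eased the gauge's angle by about 0.4° to stay inside it.

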